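Load the build plate into a 3D printer

TASK

Load the loose aluminium build plate into the 3D printer with its grip fin towards the printer's open front: slip its rear edge, held tilted, under the nozzle and beneath the sprung clip at the back of the bed, push it back against the spring until its front edge can be lowered behind the two front lugs, and let go so that it lies flat and the spring holds it there. The bed rolls on its rods, so it will run back to its end stop before the spring gives. Do not knock the nozzle, and leave the bottle, pliers, fan and screwdriver where they are.

Things in the scene. Friction and masses are not known exactly. Their poses are not given: they have to be found in the camera images.
- plate_fin (a point): Centre of the green upright grip fin (50 along x, 10 along y, 50 mm high) of the loose build plate, an aluminium slab 150 (x) x 120 (y) x 5 mm, about 0.3 kg, lying flat on the table, fin up. Axes: x from front edge to rear edge, z up. From here the front edge is at x = -30 mm, the rear edge at x = +120 mm, the underside at z = -30 mm.
- bed_seat (a point): Centre of the plate's place on the top of the printer's rolling bed, 70 mm above the table; moves with the bed. x to the back of the printer, z up; the open front faces roughly to the robot. Seated, the plate lies flat, front edge against the lugs, rear edge at x = +75 mm; plate_fin is then at (-45, 0, 30) mm from here.
- lugs (a point): Point on the bed surface midway between the two front lugs, at their rear faces (75 mm in front of bed_seat). Each lug is 6 mm high, 8 mm along x, 25 mm wide, centred 45 mm to either side. Near the back of the bed are two side guides, 6 mm high, from 42 to 74 mm behind bed_seat, inner faces 63 mm to either side.
- clip_face (a point): Middle of the upright front face of the sprung steel clip (60 mm wide), 5 mm above the bed; 70 mm behind bed_seat with the spring at rest. Its lip reaches 8 mm forward, underside 10 mm above the bed, then a flare slopes up and forward 9 mm more, to 18 mm. Too low for the plate to enter flat over the lugs: raise its front 5 to 25 degrees.
- clip (a joint): How far the clip is pushed back, m: 0 free, 0.010 hard stop. Spring force 4.9 N at 0, about 8.4 N at 0.005 (plate seated), 11.9 N at 0.010.
- bed (a joint): How far the bed has rolled back on its rods, m: 0 fully forward, 0.030 against its rear end stop. It starts anywhere between 0 and 0.02, rolls under about 3.5 N and stays where it is left; only at the end stop does it hold firm against the clip's spring.
- nozzle_tip (a point): Tip of the brass nozzle, fixed to the printer's frame on its centre line, 40 mm above the bed, 75 mm behind bed_seat when the bed is fully back. Over it a heater block (18 x 22 mm) and, 27 mm above the tip, the green carriage (56 mm wide, front face 11 mm in front of the nozzle, 70 mm high). Uprights, 300 mm high, 25 mm behind it, 130 mm to either side.
- bottle_c (a point): Bystander: middle of a white solvent bottle, 60 mm diameter, 190 mm high.
- pliers: Bystander: pliers lying flat with red handles, about 165 mm long, 14 mm high.
- fan: Bystander: small black fan, 40 x 40 x 10 mm.
- driver: Bystander: screwdriver lying flat, about 170 mm long.
Not all that is in view belongs to the job. Several things look just like the part that bears plate_fin: the one meant starts farthest from the robot's base.

How it is judged (in metres and radians):
At the end, for the whole second after the job is handed in: The plate lies flat on the bed (2 degrees, 2.5 mm in height), fin to the front, front edge against the lugs within 3 mm, centred within 5 mm, straight within 3.4 degrees, its rear edge under the clip and holding it back 3 to 8 mm; at rest, released. The bed may stand anywhere (x of plate_fin in the frame of bed_seat between -0.048 and -0.042 m and y of plate_fin in the frame of bed_seat between -0.005 and 0.005 m and z of plate_fin in the frame of bed_seat between 0.0275 and 0.0325 m and angle between the x axis of plate_fin and the x axis of bed_seat, either way round below 0.06 rad and angle between plate_fin's own z axis and vertical below 0.035 rad and value of joint clip between 0.003 and 0.008 m and linear speed of plate below 0.02 m/s); the robot touches nothing.
It fails at once if the nozzle is knocked (more than 4 N, by the plate or the robot) (contact force between nozzle and anything else above 4 N).
It fails at once if the bottle, pliers, fan or screwdriver is moved more than 30 mm (distance of any of bottle_c, pliers, fan, driver from where it was at the start of the episode above 0.03 m).
It also fails if it takes over 51 s, if anything falls off the work surface, if the arm or the gripper's body presses on something with over 40 N, if the wrist force passes 120 N, or if a joint passes its speed limit or range.

ROBOT

A 6-joint arm with a two-finger parallel gripper is mounted at the origin on the work surface. World frame = base frame: x ahead of the robot, y to its left, z up, the work surface at z = 0. Lengths are in m, angles in degrees, forces in N, time in s.
With the tool pointing down it reaches from about 0.4 to 0.825 m from the base axis. Payload 7 kg.
Tool frame: the origin (TCP) lies midway between the tips of the shut fingers; the grasp point (between the pads) lies ctrl.tcp_to_grasp behind it (ctrl.tcp_to_grasp is the distance from the TCP to the grasp point, in m); z points along the fingers, y is the line along which they close (so a half turn about z gives the same grasp; the last joint's range is limited). The gripper opens to 88 mm and grips with 3 to 60 N. Pads are 19 mm wide; open, the fingers measure 130 mm over their backs; the gripper's body (78 mm by 193 mm) begins 47 mm behind the grasp point.
Start: joints at [85.778, 20.546, 0.682, 0, -70.136, -16.507], TCP at [0.239, 0.631, 0.227] pointing down, gripper open.
Joint ranges: [-176.03, 176.03], [-82.01, 121.73], [-58.28, 71.71], [-173.87, 95.51], [-174.79, -0.11], [-173.66, 173.66]. Speed limits (degrees/s): [136.94, 136.94, 172.46, 180, 180, 180].

INTERFACE

Orientations are given as [roll, pitch, yaw] about the fixed x, y, z axes, in that order (R = Rz(yaw) Ry(pitch) Rx(roll)).
In Python, from plant import ctrl, imaging, close_job gives the robot as it stands.
- The arm moves only by the shell command python3 -m crank 'ROWS'. ROWS is JSON, a list of rows, each a list of 3 entries, a list of its own where there are three numbers: the shift along the world's x, y, z in m, then the turn, a rotation vector about the world's x, y, z in degrees, then the opening, from -1 (shut) to 1 (fully open), so that 0 is half open. A call has 1 to 12 rows; each row shifts and turns the commanded pose from where the row before left it; what a row does not reach is not made up. A row lasts 1/10 s, in which the tool goes at most 50 mm and 8.59 degrees, less where a joint would pass 70% of its speed; a pose out of reach is approached as far as the arm can. A call is refused whole if a number of a shift passes 0.05 or a number of a turn 8.59, either way. A call with a gripper value outside its range is refused whole. The fingers move at their own pace and stop on an object; the grip force is fixed at half the most. Time passes only in rows, so rows that do not move let the fingers close. It gives the time, the measured TCP pose, the force, the opening and the grip force at its end, in the units of the state.
- ctrl.get_obs(): the state, without advancing time (a new reading comes with each control period).
- imaging.snapshot(name): name is "side" or "top" or "wrist"; returns (picture, depth): 420x560x3 uint8, blue, green, red; 420x560 float32, m along the optical axis (not along the pixel's ray), 0 where there is no reading.
- imaging.camera_model(name): a dict with "mtx" (3x3 intrinsics, pixels), "D" ([k1, k2, p1, p2, k3] as OpenCV has them; the pictures are not rectified), "R" (3x3) and "t" (3): a world point X has camera coordinates R X + t. Camera axes: x right, y down, z forward; pixel columns grow to the right and rows downward; lengths in m; the calibration is good to about 2 mm. A picture is of the moment at which its call begins: read the wrist's pose just before it. camera_model takes no time and is no camera call; for the wrist camera it gives the pose at the moment of the call.
- close_job(): hands the job in; it is judged then, once.
The state is a dict: "clock": time; "joint_pos": joint angles; "qvel": joint speeds; "tau": joint torques, N m; "tool_pos": TCP position; "orientation": TCP orientation; "force": force on the tool from outside, world axes, zero at the start; "moment": the same for the moment, N m; "opening": finger opening in m; "gripper_force": force on a finger pad.
Only numpy, scipy, OpenCV 4.12 (cv2) and the standard library are available. Lean on these libraries where they do the work, as an engineer would, in place of code of your own. Each camera call takes 0.05 s, during which the arm holds its last target. There are 200 camera calls.

## Working session

There is one attempt and no reset: what is moved stays moved. The work goes in short steps, Python scripts to look and compute and a shell command to move; the robot and the scene stay as the last step left them, time stands still between calls to the robot, and variables do not carry over. Pictures are saved under pics/ and viewed, at most 13 in all, crops included, and the job is handed in when it is done.

```bash
ls; mkdir -p pics
python3 - <<'E'
from plant import ctrl, imaging
import cv2,numpy as np
o=ctrl.get_obs(); print({k:np.round(v,4) for k,v in o.items()}, ctrl.tcp_to_grasp)
for n in("top","side"):
    p,d=imaging.snapshot(n); cv2.imwrite(f"pics/{n}0.png",p); np.savez(f"pics/{n}0.npz",p=p,d=d)
    m=imaging.camera_model(n); print(n,{k:np.round(v,3).tolist() for k,v in m.items()})
E
```

```text
pics
{'clock': np.float64(0.0), 'joint_pos': array([ 8.57763e+01,  2.05900e+01,  6.34300e-01, -2.07000e-02,
       -7.01366e+01, -1.65070e+01]), 'qvel': array([ 0.0697, -0.0675,  0.026 , -0.0837, -0.0417,  0.0259]), 'tau': array([-1.80000e-03, -5.82712e+01,  2.93053e+01,  6.99680e+00,
        6.90000e-03, -2.00000e-04]), 'tool_pos': array([0.2388, 0.6308, 0.2256]), 'orientation': array([ 1.79906e+02, -7.60000e-03, -2.07377e+01]), 'force': array([-0.4047, -0.5994, -0.3313]), 'moment': array([ 0.0265, -0.0023,  0.0182]), 'gripper_force': np.float64(0.0), 'opening': np.float64(0.0878)} 0.0188
top {'mtx': [[402.638, 0.0, 281.491], [0.0, 402.638, 216.069], [0.0, 0.0, 1.0]], 'D': [-0.008, 0.0, 0.0, 0.0, 0.0], 'R': [[-0.027, -0.999, -0.018], [-0.983, 0.029, -0.179], [0.179, 0.013, -0.984]], 't': [0.013, 0.544, 1.154]}
side {'mtx': [[529.744, 0.0, 282.172], [0.0, 529.744, 213.24], [0.0, 0.0, 1.0]], 'D': [-0.18, 0.0, 0.0, 0.0, 0.0], 'R': [[0.99, -0.138, 0.008], [-0.073, -0.573, -0.816], [0.117, 0.808, -0.578]], 't': [-0.552, 0.103, 1.511]}
```

View pics/top0.png

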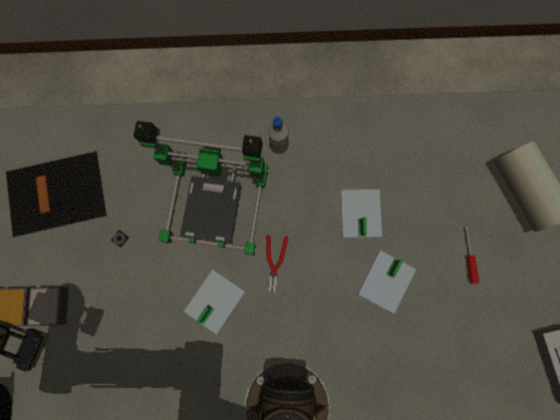

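View pics/side0.png

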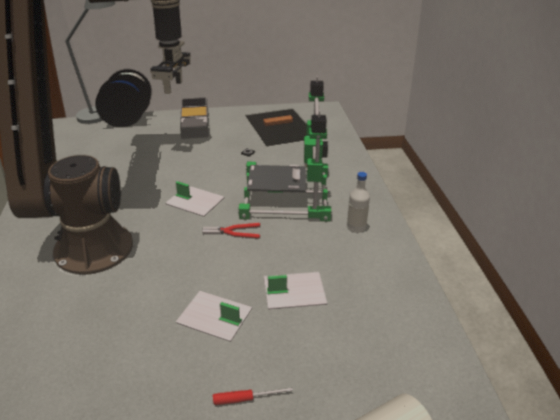

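The top view shows a printer at about (212,200), with clip (213,187) and front-end lugs near row 240. There are three look-alike plates, with fins at (205,314), (363,227) and (394,268). The robot base is at about (287,405), so the plate at (362,213) looks farthest. I'll measure all three and check that one in a crop.

```bash
cat > h.py <<'E'
import cv2,numpy as np
from plant import ctrl, imaging
def rays(m,uv):
    n=cv2.undistortPoints(np.float64(uv).reshape(-1,1,2),np.array(m["mtx"]),np.array(m["D"])).reshape(-1,2)
    return np.c_[n,np.ones(len(n))]
def world(m,uv,depth):
    return (rays(m,uv)*np.asarray(depth).reshape(-1,1)-np.array(m["t"]))@np.array(m["R"])
def onplane(m,uv,z):
    R,t=np.array(m["R"]),np.array(m["t"]); c=-R.T@t; d=rays(m,uv)@R
    return c+d*((z-c[2])/d[:,2])[:,None]
def proj(m,X):
    R,t=np.array(m["R"]),np.array(m["t"])
    return cv2.projectPoints(np.float64(X).reshape(-1,1,3),cv2.Rodrigues(R)[0],t,np.array(m["mtx"]),np.array(m["D"]))[0].reshape(-1,2)
def cloud(m,d):
    v,u=np.mgrid[0:d.shape[0],0:d.shape[1]]
    return world(m,np.c_[u.ravel(),v.ravel()],d.ravel()).reshape(*d.shape,3)
E
python3 - <<'E'
from h import *
m=imaging.camera_model("top");z=np.load("pics/top0.npz");p,d=z["p"],z["d"];W=cloud(m,d)
g=p[...,1].astype(int)
hsv=cv2.cvtColor(p,cv2.COLOR_BGR2HSV)
green=(hsv[...,0]>45)&(hsv[...,0]<85)&(hsv[...,1]>120)&(hsv[...,2]>40)
for (u,v) in((214,301),(362,213),(387,281)):
    s=np.s_[v-45:v+45,u-40:u+40]
    ref=p[v-8,u-8].astype(int); wm=(np.abs(p.astype(int)-ref).max(2)<25)
    lab=cv2.connectedComponents(wm.astype(np.uint8))[1]; k=lab==lab[v-8,u-8]
    gg=np.zeros_like(green); gg[s]=green[s]
    full=k|gg
    r=cv2.minAreaRect(np.argwhere(full)[:,::-1].astype(np.float32))
    P=onplane(m,cv2.boxPoints(r),0.005); F=W[gg]; F=F[F[:,2]>.03]
    print(ref,k.sum(),gg.sum(),"ctr",P.mean(0).round(3),"corners",P[:,:2].round(3).tolist(),"fin",np.median(F,0).round(3),F[:,2].max().round(3), "dist",np.hypot(*np.median(F,0)[:2]).round(3))
a=cv2.resize(p[175:250,325:400],None,fx=7,fy=7,interpolation=cv2.INTER_CUBIC)
b=cv2.resize(p[110:260,130:280],None,fx=4,fy=4,interpolation=cv2.INTER_CUBIC)[:525]
cv2.imwrite("pics/c1.png",cv2.resize(np.hstack([a]),None,fx=1,fy=1))
for n,uv in dict(clip=(213,187),bedc=(210,212),ll=(190,240),lr=(221,243),carr=(208,160),pl=(275,255),bot=(278,132),fan=(119,238)).items():
    print(n,W[uv[1],uv[0]].round(3))
E
```

```text
[127 132 126] 1855 113 ctr [0.299 0.208 0.005] corners [[0.271, 0.301], [0.395, 0.214], [0.326, 0.114], [0.203, 0.202]] fin [0.264 0.231 0.053] 1.233 dist 0.351
[125 131 125] 1675 80 ctr [ 0.556 -0.248  0.005] corners [[0.632, -0.19], [0.632, -0.311], [0.481, -0.306], [0.48, -0.186]] fin [ 0.507 -0.245  0.055] 0.06 dist 0.563
[133 131 125] 1820 80 ctr [ 0.344 -0.312  0.005] corners [[0.306, -0.222], [0.438, -0.298], [0.381, -0.402], [0.251, -0.325]] fin [ 0.381 -0.331  0.053] 0.058 dist 0.505
clip [0.632 0.198 0.081]
bedc [0.559 0.209 0.068]
ll [0.479 0.271 0.053]
lr [0.468 0.179 0.051]
carr [0.673 0.188 0.208]
pl [0.432 0.022 0.003]
bot [0.771 0.    0.145]
fan [0.497 0.501 0.011]
```

View pics/c1.png

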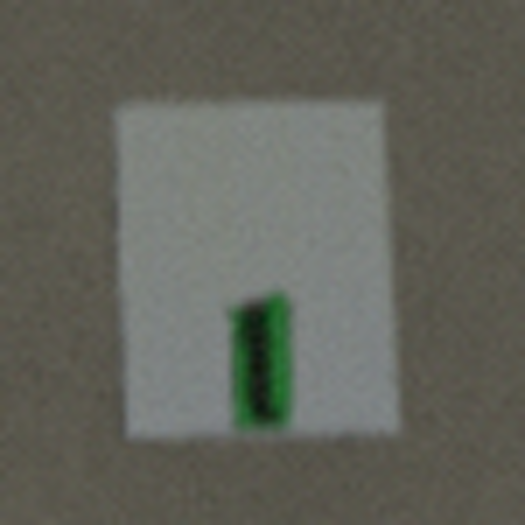

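Candidates and distances from the base:
- (205,314): 0.35 m
- (394,268): 0.51 m
- (363,227): 0.56 m

The plate whose fin is at (363,227) is farthest. The crop confirms its shape: green fin at the near end, rear edge facing away. Next I'll get the wrist camera's geometry, then look at the bed.

```bash
python3 - <<'E'
from h import *
from scipy.spatial.transform import Rotation as Ro
m=imaging.camera_model("wrist");o=ctrl.get_obs()
R,t=np.array(m["R"]),np.array(m["t"]);c=-R.T@t
T=Ro.from_euler("xyz",o["orientation"],degrees=True).as_matrix()
print("cam",c,"axis",R[2],"in tool",T.T@(c-o["tool_pos"]),T.T@R[2],"xcam in tool",T.T@R[0], m["mtx"])
E
python3 -m crank '[[[0.02,-0.045,0.02],[0,0,4],1],[[0.02,-0.045,0.02],[0,0,4],1],[[0.02,-0.045,0.02],[0,0,4],1],[[0.02,-0.045,0.02],[0,0,0],1],[[0.02,-0.045,0.02],[0,0,0],1],[[0.02,-0.045,0.01],[0,0,0],1],[[0.02,-0.045,0.01],[0,0,0],1],[[0.02,-0.04,0],[0,0,0],1],[[0.02,-0.04,0],[0,0,0],1],[[0,0,0],[0,0,0],1],[[0,0,0],[0,0,0],1]]'
```

```text
cam [0.29929431 0.60742549 0.38348552] axis [-0.22949881  0.0864977  -0.96945781] in tool [ 0.06491449  0.00075264 -0.15774946] [-0.24539298 -0.00107714  0.96942309] xcam in tool [-5.62427249e-04  9.99999373e-01  9.68748134e-04] [[295.54185127   0.         276.70783681]
 [  0.         295.54185127 207.78294862]
 [  0.           0.           1.        ]]
clock: 1.2
tool_pos: [0.4131, 0.249, 0.3405]
orientation: [-180.0, 0.0, -8.9]
force: [0.4, 0.6, -0.1]
opening: 0.0878
gripper_force: 0.0
```

```bash
python3 -m crank '[[[0.05,-0.02,-0.02],[0,0,0],1],[[0.05,-0.02,-0.02],[0,0,0],1],[[0,0,0],[0,0,0],1],[[0,0,0],[0,0,0],1],[[0,0,0],[0,0,0],1]]'
python3 - <<'E'
from h import *
m=imaging.camera_model("wrist");p,d=imaging.snapshot("wrist")
np.savez("pics/w1.npz",p=p,d=d,**{k:np.array(v) for k,v in m.items()})
cv2.imwrite("pics/w1.png",cv2.resize(p,(800,600),interpolation=cv2.INTER_CUBIC))
W=cloud(m,d); print((d>0).mean(), W[210,280])
E
```

```text
clock: 1.7
tool_pos: [0.4994, 0.2162, 0.3058]
orientation: [180.0, 0.0, -8.7]
force: [-0.0, 0.4, 0.6]
opening: 0.088
gripper_force: 0.0
0.9246598639455782 [ 0.44290399  0.21930196 -0.0004872 ]
```

View pics/w1.png

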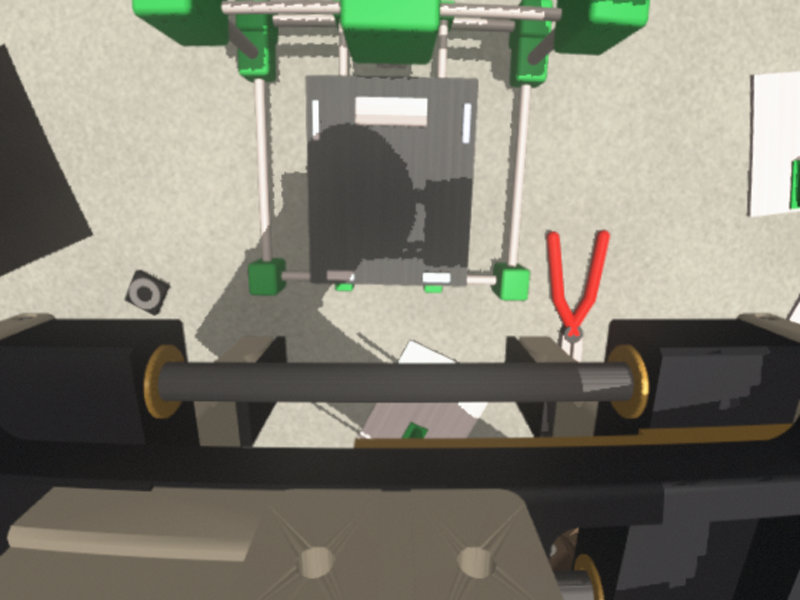

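The wrist view (800x600 scale) shows the bed, with lugs at (341,275) and (436,277), side guides at (315,118) and (467,123), the clip at (391,110) and the carriage at (390,30). I'll compute the bed frame from these.

Run:
```python
from h import *
z=np.load("pics/w1.npz");m={k:z[k] for k in("mtx","D","R","t")};p,d=z["p"],z["d"];W=cloud(m,d)
roi=np.zeros(d.shape,bool);roi[50:203,205:340]=1
b=roi&(np.abs(W[...,2]-.071)<.008)
P=W[b];print("bed z med",np.median(P[:,2]),len(P))
r=cv2.minAreaRect(P[:,:2].astype(np.float32));print("bed rect",r,cv2.boxPoints(r).round(4).tolist())
def blob(name,u0,v0,u1,v1,zz,th=150):
    s=np.s_[v0:v1,u0:u1];g=p[s].min(2);th2=cv2.threshold(g,0,255,cv2.THRESH_OTSU)[0]
    ij=np.argwhere(g>th2)[:,::-1]+[u0,v0]
    X=onplane(m,ij,zz);rr=cv2.minAreaRect(X[:,:2].astype(np.float32))
    print(name,th2,len(ij),"mean",X.mean(0).round(4),"rect",np.round(rr[0],4),np.round(rr[1],4),round(rr[2],1),"z",np.median(W[ij[:,1],ij[:,0],2]).round(4))
blob("lugR",290,187,322,201,.076); blob("lugL",226,187,253,198,.076)
blob("guL",215,67,226,100,.076); blob("guR",320,68,334,103,.076)
blob("clip",245,65,303,90,.083)
# carriage
G=W[0:45,235:310].reshape(-1,3);G=G[(G[:,2]>.12)];print("carr",np.percentile(G,[2,50,98],axis=0).round(3).tolist())
np.set_printoptions(linewidth=200)
print("profile clip col 274 (v,x,z):",[(v,W[v,274,0].round(3),W[v,274,2].round(3)) for v in range(52,96,3)])
```

```text
bed z med 0.06961822447683153 15792
bed rect ((0.5694580674171448, 0.21050459146499634), (0.15092214941978455, 0.18516376614570618), 79.93797302246094) [[0.4650999903678894, 0.15240000188350677], [0.6474000215530396, 0.11999999731779099], [0.673799991607666, 0.2685999870300293], [0.49149999022483826, 0.3009999990463257]]
lugR 178.0 131 mean [0.4796 0.1806 0.076 ] rect [0.4796 0.1807] [0.0243 0.0082] 81.3 z 0.0754
lugL 106.0 173 mean [0.494  0.2639 0.076 ] rect [0.4953 0.2656] [0.031  0.0136] 81.3 z 0.0748
guL 173.0 97 mean [0.636  0.2654 0.076 ] rect [0.6355 0.2655] [0.0038 0.0284] 79.2 z 0.0757
guR 177.0 140 mean [0.6109 0.1365 0.076 ] rect [0.6093 0.1342] [0.0113 0.0358] 83.5 z 0.0752
clip 176.0 941 mean [0.6298 0.1999 0.083 ] rect [0.6296 0.1998] [0.0595 0.0218] 80.3 z 0.083
carr [[0.647, 0.169, 0.145], [0.654, 0.195, 0.203], [0.669, 0.222, 0.208]]
profile clip col 274 (v,x,z): [(52, np.float64(0.679), np.float64(-0.001)), (55, np.float64(0.658), np.float64(0.07)), (58, np.float64(0.654), np.float64(0.07)), (61, np.float64(0.651), np.float64(0.07)), (64, np.float64(0.647), np.float64(0.069)), (67, np.float64(0.644), np.float64(0.069)), (70, np.float64(0.638), np.float64(0.083)), (73, np.float64(0.635), np.float64(0.081)), (76, np.float64(0.631), np.float64(0.082)), (79, np.float64(0.628), np.float64(0.082)), (82, np.float64(0.624), np.float64(0.084)), (85, np.float64(0.62), np.float64(0.087)), (88, np.float64(0.619), np.float64(0.069)), (91, np.float64(0.616), np.float64(0.07)), (94, np.float64(0.612), np.float64(0.068))]
```

```bash
python3 -m crank '[[[0,-0.046,0],[0,-2,1],1],[[0,-0.046,0],[0,-2,1],1],[[0,-0.046,0],[0,-2,1],1],[[0,-0.046,0],[0,-2,1],1],[[0,-0.046,0],[0,-2,1],1],[[0,-0.046,0],[0,0,1],1],[[0,-0.046,0],[0,0,1],1],[[0,-0.046,0],[0,0,0],1],[[0,-0.046,-0.02],[0,0,0],1],[[0,-0.046,-0.03],[0,0,0],1],[[0,0,0],[0,0,0],1],[[0,0,0],[0,0,0],1]]'
python3 - <<'E'
from h import *
o=ctrl.get_obs();print(o["tool_pos"],o["orientation"],o["joint_pos"].round(1))
m=imaging.camera_model("wrist");p,d=imaging.snapshot("wrist")
np.savez("pics/w2.npz",p=p,d=d,**{k:np.array(v) for k,v in m.items()})
cv2.imwrite("pics/w2.png",p)
W=cloud(m,d)
hsv=cv2.cvtColor(p,cv2.COLOR_BGR2HSV);green=(hsv[...,0]>45)&(hsv[...,0]<85)&(hsv[...,1]>110)&(hsv[...,2]>40)
k=(np.hypot(W[...,0]-.511,W[...,1]+.247)<.05)&(W[...,2]>.052)&(W[...,2]<.06)
F=W[k];print("fin top",len(F),cv2.minAreaRect(F[:,:2].astype(np.float32)),np.median(F[:,2]),"green",(green).sum())
k=(np.abs(W[...,0]-.556)<.12)&(np.abs(W[...,1]+.248)<.1)&(W[...,2]<.02)&(p.min(2)>165)
lab,st=cv2.connectedComponentsWithStats(k.astype(np.uint8))[1:3];i=1+st[1:,4].argmax()
ij=np.argwhere(lab==i)[:,::-1];X=onplane(m,ij,.005);r=cv2.minAreaRect(X[:,:2].astype(np.float32));print("plate",r,cv2.boxPoints(r).round(4).tolist())
E
```

```text
clock: 2.95
tool_pos: [0.4996, -0.2406, 0.2586]
orientation: [-178.9, -9.9, -1.9]
force: [0.2, 1.0, -0.1]
opening: 0.0876
gripper_force: 0.0
[ 0.49956947 -0.24055008  0.25858129] [-178.90227172   -9.92218559   -1.87284836] [ -6.9   2.7 -17.7  -2.3 -59.8  96.1]
fin top 306 ((0.5103537440299988, -0.2444312870502472), (0.008874564431607723, 0.048094242811203), 88.3769760131836) 0.054319624100936034 green 1931
plate ((0.6128377318382263, -0.24590066075325012), (0.19418267905712128, 0.11240288615226746), 85.20468139648438) [[0.5486999750137329, -0.33799999952316284], [0.6607000231742859, -0.3474000096321106], [0.6769999861717224, -0.15379999577999115], [0.5648999810218811, -0.1445000022649765]]
```

View pics/w2.png

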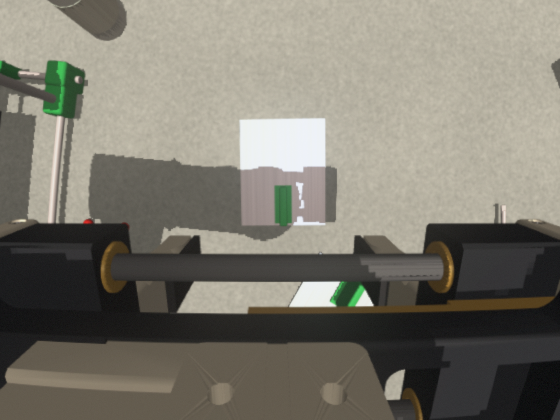

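The wrist view shows the target plate at (282,170) with its fin at (284,205), centred between the open fingers. The neighbouring plate and its fin at (350,292) are clear of it. Descending to grasp.

```bash
python3 -m crank '[[[0.007,-0.002,-0.04],[-1.1,0,0.2],1],[[0.007,-0.002,-0.04],[0,0,0],1],[[0,0,-0.04],[0,0,0],1],[[0,0,-0.04],[0,0,0],1],[[0,0,-0.04],[0,0,0],1],[[0,0,-0.03],[0,0,0],1],[[0,0,-0.014],[0,0,0],1],[[0,0,0],[0,0,0],1],[[0,0,0],[0,0,0],1]]'
```

```text
clock: 3.9
tool_pos: [0.5155, -0.2433, 0.016]
orientation: [180.0, -10.1, -1.3]
force: [0.5, -0.8, 0.6]
opening: 0.0874
gripper_force: 0.0
```

```bash
python3 -m crank '[[[-0.001,0,-0.001],[0,0,0],-1],[[0,0,0],[0,0,0],-1],[[0,0,0],[0,0,0],-1],[[0,0,0],[0,0,0],-1],[[0,0,0],[0,0,0],-1],[[0,0,0],[0,0,0],-1],[[0,0,0],[0,0,0],-1],[[0,0,0],[0,0,0],-1],[[0,0,0],[0,0,0],-1]]'
```

```text
clock: 4.8
tool_pos: [0.5128, -0.2445, 0.0134]
orientation: [180.0, -10.0, -1.4]
force: [0.3, 0.3, 0.9]
opening: 0.0212
gripper_force: 0.0
```

```bash
python3 -m crank '[[[0,0,0],[0,0,0],-1],[[0,0,0],[0,0,0],-1],[[0,0,0],[0,0,0],-1],[[0,0,0],[0,0,0],-1]]'; python3 -m crank '[[[0,0,0.02],[0,0,0],-1],[[0,0,0.03],[0,0,0],-1],[[0,0,0.04],[0,0,0],-1],[[0,0,0.04],[0,0,0],-1],[[0,0,0.04],[0,0,0],-1],[[0,0,0],[0,0,0],-1],[[0,0,0],[0,0,0],-1]]'
python3 - <<'E'
from h import *
m=imaging.camera_model("side");p,d=imaging.snapshot("side");cv2.imwrite("pics/s1.png",p[200:420,180:420])
m=imaging.camera_model("wrist");o=ctrl.get_obs();p,d=imaging.snapshot("wrist");W=cloud(m,d)
np.savez("pics/w3.npz",p=p,d=d,**{k:np.array(v) for k,v in m.items()})
k=(np.abs(W[...,0]-.58)<.05)&(np.abs(W[...,1]+.245)<.055)&(W[...,2]>.08)&(W[...,2]<.18)
P=W[k];A=np.c_[P[:,:2],np.ones(len(P))];c=np.linalg.lstsq(A,P[:,2],rcond=None)[0]
print(o["tool_pos"],len(P),"slopes deg",np.degrees(np.arctan(c[:2])),np.percentile(P,[1,50,99],axis=0).round(3))
E
```

```text
clock: 5.2
tool_pos: [0.5128, -0.2445, 0.0134]
orientation: [180.0, -10.0, -1.4]
force: [0.0, -0.3, -0.1]
opening: 0.0095
gripper_force: 30.0
clock: 5.9
tool_pos: [0.5127, -0.2443, 0.184]
orientation: [-180.0, -10.0, -1.4]
force: [-0.9, -0.6, -3.2]
opening: 0.0097
gripper_force: 30.0
[ 0.51188358 -0.24413931  0.18253392] 31068 slopes deg [-0.1780768   0.07590659] [[ 0.531 -0.299  0.172]
 [ 0.58  -0.245  0.174]
 [ 0.628 -0.191  0.176]]
```

```bash
python3 -m crank '[[[-0.015,0.025,0],[0.1,2.5,0],-1],[[-0.02,0.04,0],[0.1,2.5,0],-1],[[-0.02,0.045,0],[0.1,2.5,0],-1],[[-0.015,0.045,0],[0.1,2.5,0],-1],[[0,0.045,0],[0,0,-2.2],-1],[[0,0.045,0],[0,0,-2.2],-1],[[0,0.045,0],[0,0,-2.2],-1],[[0,0.045,0],[0,0,-2.2],-1],[[0,0.045,0],[0,0,0],-1],[[0,0.045,0],[0,0,0],-1],[[0,0.03,0],[0,0,0],-1],[[0,0.015,0],[0,0,0],-1]]'
python3 -m crank '[[[0,0,0],[0,0,0],-1],[[0,0,0],[0,0,0],-1],[[0,0,0],[0,0,0],-1]]'
cat > look.py <<'E'
import sys
from h import *
n=sys.argv[1]
o=ctrl.get_obs();m=imaging.camera_model("wrist");p,d=imaging.snapshot("wrist");W=cloud(m,d)
np.savez(f"pics/{n}.npz",p=p,d=d,**{k:np.array(v) for k,v in m.items()})
cv2.imwrite(f"pics/{n}.png",cv2.resize(p,(800,600),interpolation=cv2.INTER_CUBIC))
print(o["tool_pos"].round(4),o["orientation"].round(2))
E
python3 look.py w4
```

```text
clock: 7.2
tool_pos: [0.4421, 0.2275, 0.1816]
orientation: [180.0, 0.1, -10.1]
force: [-0.0, -0.6, -3.1]
opening: 0.0097
gripper_force: 30.0
clock: 7.5
tool_pos: [0.4425, 0.2242, 0.1829]
orientation: [-179.9, 0.1, -10.3]
force: [-0.0, -0.2, -2.4]
opening: 0.0097
gripper_force: 30.0
[0.4425 0.2242 0.1829] [-1.7993e+02  8.0000e-02 -1.0290e+01]
```

View pics/w4.png

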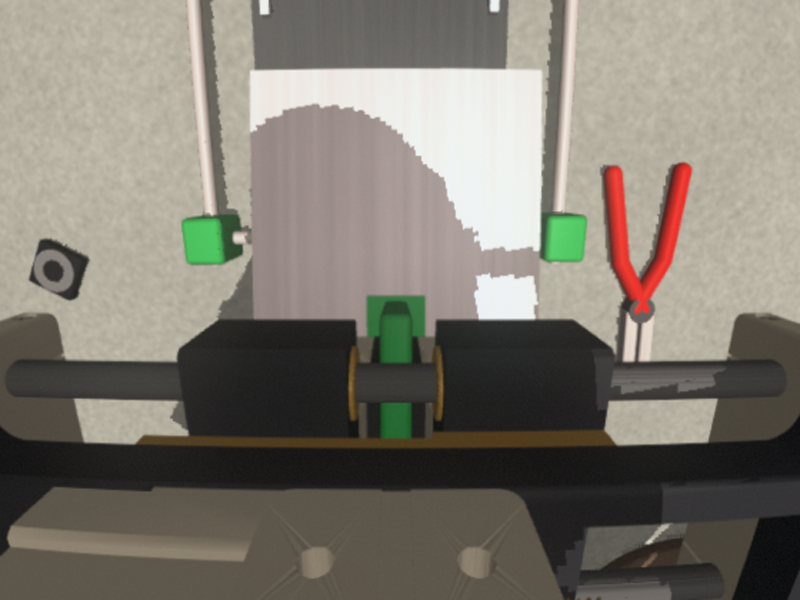

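The wrist view shows the plate held tilted, with rear corners at (250,70) and (542,69). Behind it are the bed edges at columns 253 and 507 and the guide ends at (264,5) and (494,5). I'll measure the alignment.

```bash
cat > al.py <<'E'
import sys
from h import *
z=np.load(f"pics/{sys.argv[1]}.npz");m={k:z[k] for k in("mtx","D","R","t")};p,d=z["p"],z["d"];W=cloud(m,d)
W[d==0]=0
q=np.radians(-10.2);ex=np.array([np.cos(q),np.sin(q)]);ey=np.array([-ex[1],ex[0]]);seat=np.array([.5657,.2109])
S=(W[...,:2]-seat)@ex;Y=(W[...,:2]-seat)@ey;Z=W[...,2]
pl=(Z>.095)&(Z<.2)&(np.abs(Y)<.09)&(p.min(2)>90); pl[225:]=0
lab,st=cv2.connectedComponentsWithStats(pl.astype(np.uint8))[1:3]; i=1+st[1:,4].argmax(); pl=lab==i
A=np.c_[S[pl],Y[pl],np.ones(pl.sum())];c=np.linalg.lstsq(A,Z[pl],rcond=None)[0]
print("plate tilt s,y deg",np.degrees(np.arctan(c[:2])).round(2))
# side edges per row in the image, rear edge per column
L=[];Rr=[]
for v in range(55,200,4):
    u=np.flatnonzero(pl[v])
    if len(u)>150: L.append((S[v,u[0]],Y[v,u[0]]));Rr.append((S[v,u[-1]],Y[v,u[-1]]))
L,Rr=np.array(L),np.array(Rr)
for n,E in(("L",L),("R",Rr)):
    f=np.polyfit(E[:,0],E[:,1],1);print("plate",n,"y at s=0 %.4f yaw rel %.2f"%(f[1],np.degrees(np.arctan(f[0]))), "Ymean",E[:,1].mean().round(4))
T=[(lambda v:(S[v,u],Y[v,u],Z[v,u]))(np.flatnonzero(pl[:,u])[0]) for u in range(185,370,6) if pl[:,u].any()]
T=np.array(T);f=np.polyfit(T[:,1],T[:,0],1);print("rear top edge s %.4f yaw %.2f z %.4f"%(f[1],-np.degrees(np.arctan(f[0])),np.median(T[:,2])))
# bed edges
E=[]
for v in range(2,46,3):
    u=np.flatnonzero((np.abs(Z[v]-.07)<.006)&(np.abs(Y[v])<.1))
    if len(u)>60:E.append((S[v,u[0]],Y[v,u[0]],S[v,u[-1]],Y[v,u[-1]]))
E=np.array(E)
if len(E):
    print("bed yL %.4f yR %.4f mid %.4f"%(E[:,1].mean(),E[:,3].mean(),(E[:,1]+E[:,3]).mean()/2),[round(np.degrees(np.arctan(np.polyfit(E[:,i],E[:,i+1],1)[0])),2) for i in(0,2)])
E
python3 al.py w4
python3 - <<'E'
from h import *
z=np.load("pics/w1.npz");m={k:z[k] for k in("mtx","D","R","t")};W=cloud(m,z["d"])
q=np.radians(-10.2);ex=np.array([np.cos(q),np.sin(q)]);ey=np.array([-ex[1],ex[0]]);seat=np.array([.5657,.2109])
S=(W[...,:2]-seat)@ex;Y=(W[...,:2]-seat)@ey;Z=W[...,2];E=[]
for v in range(62,188,3):
    u=np.flatnonzero((np.abs(Z[v]-.071)<.007)&(np.abs(Y[v])<.085))
    if len(u)>60:E.append((S[v,u[0]],Y[v,u[0]],S[v,u[-1]],Y[v,u[-1]]))
E=np.array(E);E=E[(E[:,0]>-.07)&(E[:,0]<.08)]
for i in(0,2):
    f=np.polyfit(E[:,i],E[:,i+1],1);r=np.abs(np.polyval(f,E[:,i])-E[:,i+1])<.003;f=np.polyfit(E[r,i],E[r,i+1],1);print("w1 edge y0 %.4f ang %.2f"%(f[1],np.degrees(np.arctan(f[0]))),r.sum())
E
```

```text
plate tilt s,y deg [-10.05   0.13]
plate L y at s=0 0.0505 yaw rel -0.02 Ymean 0.0506
plate R y at s=0 -0.0692 yaw rel -0.29 Ymean -0.0689
rear top edge s -0.0101 yaw -0.10 z 0.1540
bed yL 0.0746 yR -0.0740 mid 0.0003 [np.float64(-0.51), np.float64(0.36)]
w1 edge y0 0.0745 ang 0.05 39
w1 edge y0 -0.0740 ang 0.25 39
```

```bash
python3 -m crank '[[[0.025,0.001,0],[0,0,0],-1],[[0.024,0,-0.02],[0,0,0],-1],[[0,0,-0.025],[0,0,0],-1],[[0,0,-0.02],[0,0,0],-1],[[0,0,-0.01],[0,0,0],-1],[[0,0,0],[0,0,0],-1],[[0,0,0],[0,0,0],-1],[[0,0,0],[0,0,0],-1]]'
python3 look.py w5; python3 al.py w5
```

```text
clock: 8.35
tool_pos: [0.4925, 0.227, 0.1098]
orientation: [-179.8, -0.0, -10.2]
force: [0.3, 0.2, -2.8]
opening: 0.0095
gripper_force: 30.0
[0.4925 0.227  0.1098] [-1.7978e+02 -4.0000e-02 -1.0220e+01]
plate tilt s,y deg [-1.08 -0.18]
plate L y at s=0 0.0648 yaw rel 3.69 Ymean 0.0617
plate R y at s=0 -0.0547 yaw rel 2.32 Ymean -0.0566
rear top edge s -0.0417 yaw -1.89 z 0.0953
bed yL 0.0749 yR -0.0742 mid 0.0003 [np.float64(0.32), np.float64(0.71)]
```

View pics/w5.png

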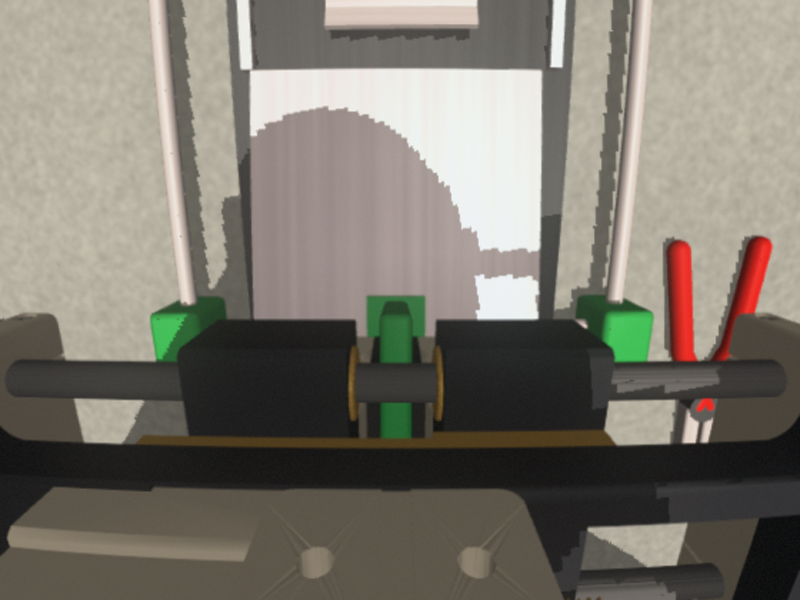

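The view shows the rear edge at row 69 sitting between the guide ends, whose inner faces are at columns 251 and 551. It needs to go about 2 mm to the right. I'll correct that, lower it, and slide the edge in under the clip.

```bash
python3 -m crank '[[[0,-0.002,-0.002],[0,0,0],-1],[[0,0,-0.002],[0,0,0],-1],[[0,0,0],[0,0,0],-1],[[0.006,-0.001,0],[0,0,0],-1],[[0.006,-0.001,0],[0,0,0],-1],[[0.006,-0.001,0],[0,0,0],-1],[[0.005,-0.001,0],[0,0,0],-1],[[0,0,0],[0,0,0],-1],[[0,0,0],[0,0,0],-1]]'
python3 look.py w6
python3 - <<'E'
from h import *
z=np.load("pics/w6.npz");p=z["p"]
cv2.imwrite("pics/w6c.png",cv2.resize(p[0:110,140:420],(784,308),interpolation=cv2.INTER_CUBIC))
E
```

```text
clock: 9.3
tool_pos: [0.5149, 0.2203, 0.1042]
orientation: [-179.9, 0.1, -10.3]
force: [0.8, 1.1, -1.6]
opening: 0.0101
gripper_force: 30.0
[0.5149 0.2203 0.1042] [-1.7989e+02  6.0000e-02 -1.0260e+01]
```

View pics/w6c.png

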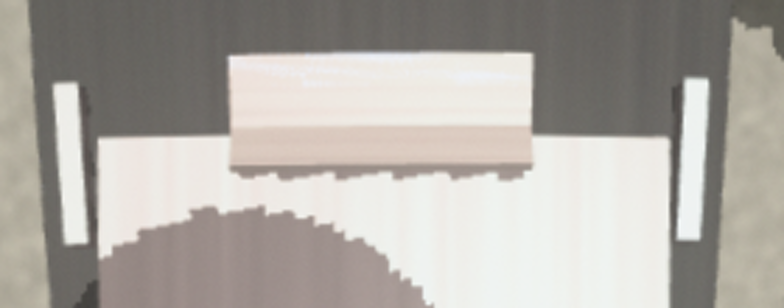

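The crop shows the rear edge (row 137) under the clip's flare, centred between the guides with gaps of about 10 px on each side. Pushing back.

```bash
python3 -m crank '[[[0.004,-0.0007,0],[0,0,0],-1],[[0.004,-0.0007,0],[0,0,0],-1],[[0.004,-0.0007,0],[0,0,0],-1],[[0.004,-0.0007,0],[0,0,0],-1],[[0.004,-0.0007,0],[0,0,0],-1],[[0.004,-0.0007,0],[0,0,0],-1],[[0,0,0],[0,0,0],-1],[[0,0,0],[0,0,0],-1]]'
python3 -m crank '[[[0.002,-0.0004,0],[0,0,0],-1],[[0.002,-0.0004,0],[0,0,0],-1],[[0,0,0],[0,0,0],-1],[[0,0,0],[0,0,0],-1]]'
```

```text
clock: 10.15
tool_pos: [0.5394, 0.2163, 0.1045]
orientation: [-179.9, 0.0, -10.2]
force: [-0.1, -0.5, -2.6]
opening: 0.0095
gripper_force: 30.0
clock: 10.55
tool_pos: [0.5429, 0.2155, 0.1045]
orientation: [-179.9, 0.0, -10.2]
force: [-1.4, 1.0, -2.3]
opening: 0.0099
gripper_force: 30.0
```

```bash
for i in 1; do python3 -m crank '[[[0.002,-0.0004,0],[0,0,0],-1],[[0,0,0],[0,0,0],-1],[[0,0,0],[0,0,0],-1]]'; python3 -m crank '[[[0.002,-0.0004,0],[0,0,0],-1],[[0,0,0],[0,0,0],-1],[[0,0,0],[0,0,0],-1]]';  python3 -m crank '[[[0.002,-0.0004,0],[0,0,0],-1],[[0,0,0],[0,0,0],-1],[[0,0,0],[0,0,0],-1]]'; done
```

```text
clock: 10.85
tool_pos: [0.5447, 0.2151, 0.1044]
orientation: [-179.9, 0.0, -10.2]
force: [-4.1, 1.0, -1.4]
opening: 0.0098
gripper_force: 30.0
clock: 11.15
tool_pos: [0.5464, 0.2147, 0.1045]
orientation: [-179.9, 0.1, -10.2]
force: [-5.8, 2.4, 0.3]
opening: 0.0096
gripper_force: 30.0
clock: 11.45
tool_pos: [0.5482, 0.2144, 0.1045]
orientation: [-179.9, 0.1, -10.2]
force: [-7.3, 2.5, 2.3]
opening: 0.0102
gripper_force: 30.0
```

```bash
python3 -m crank '[[[0.002,-0.0004,0],[0,0,0],-1],[[0,0,0],[0,0,0],-1],[[0,0,0],[0,0,0],-1]]'; python3 -m crank '[[[0.0015,-0.0003,0],[0,0,0],-1],[[0,0,0],[0,0,0],-1],[[0,0,0],[0,0,0],-1]]'
python3 look.py w7; python3 al.py w7 | head -3
python3 - <<'E'
from h import *
z=np.load("pics/w7.npz");m={k:z[k] for k in("mtx","D","R","t")};p=z["p"];W=cloud(m,z["d"])
print("plate/bed z col",[(v,W[v,200].round(3).tolist()) for v in range(10,200,24)])
cv2.imwrite("pics/w7c.png",cv2.resize(p[0:110,140:420],(784,308),interpolation=cv2.INTER_CUBIC))
E
```

```text
clock: 11.75
tool_pos: [0.55, 0.214, 0.1045]
orientation: [-179.9, 0.1, -10.2]
force: [-8.0, 2.5, 1.7]
opening: 0.0099
gripper_force: 30.0
clock: 12.05
tool_pos: [0.5513, 0.2137, 0.1045]
orientation: [-179.9, 0.1, -10.2]
force: [-8.8, 2.6, 3.5]
opening: 0.01
gripper_force: 30.0
[0.5513 0.2137 0.1045] [-1.7989e+02  1.2000e-01 -1.0220e+01]
plate tilt s,y deg [ 11.78 -11.24]
plate/bed z col [(10, [0.655, 0.218, 0.165]), (34, [0.681, 0.237, 0.07]), (58, [0.666, 0.238, 0.076]), (82, [0.652, 0.241, 0.078]), (106, [0.638, 0.243, 0.083]), (130, [0.625, 0.246, 0.084]), (154, [0.611, 0.249, 0.086]), (178, [0.598, 0.251, 0.089])]Traceback (most recent call last):
  File "al.py", line 18, in <module>
    f=np.polyfit(E[:,0],E[:,1],1);print("plate",n,"y at s=0 %.4f yaw rel %.2f"%(f[1],np.degrees(np.arctan(f[0]))), "Ymean",E[:,1].mean().round(4))
                 ~^^^^^
IndexError: too many indices for array: array is 1-dimensional, but 2 were indexed
```

View pics/w7c.png

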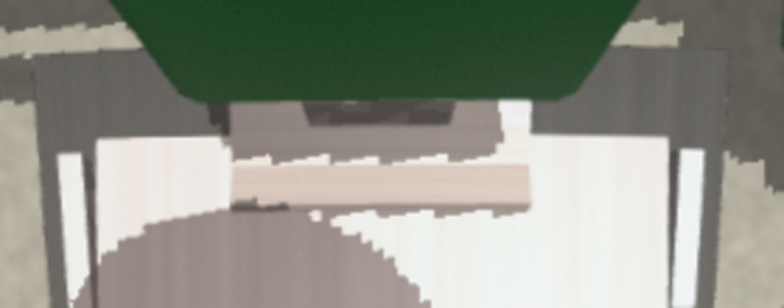

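The crop shows the plate well under the clip, with the rear edge at row 135, the clip lip at row 205 and the carriage front clear at row 100. The spring force is about 9 N. I'll push 2 mm more, then lower the front about the rear edge.

```bash
python3 -m crank '[[[0.002,-0.0004,0],[0,0,0],-1],[[0,0,0],[0,0,0],-1],[[0,0,0],[0,0,0],-1]]'; python3 -m crank '[[[-0.0006,0.0001,-0.0025],[-0.22,-1.23,0],-1],[[-0.0005,0.0001,-0.0025],[-0.22,-1.23,0],-1],[[-0.0005,0.0001,-0.0025],[-0.22,-1.23,0],-1],[[-0.0004,0.0001,-0.0026],[-0.22,-1.23,0],-1],[[0,0,0],[0,0,0],-1],[[0,0,0],[0,0,0],-1]]'
```

```text
clock: 12.4
tool_pos: [0.5531, 0.2134, 0.1045]
orientation: [-179.9, 0.1, -10.2]
force: [-9.3, 3.3, 3.8]
opening: 0.0097
gripper_force: 30.0
clock: 13.0
tool_pos: [0.5509, 0.2137, 0.0942]
orientation: [-179.9, -4.9, -10.2]
force: [-9.4, 3.1, 2.1]
opening: 0.0099
gripper_force: 30.0
```

```bash
python3 -m crank '[[[-0.0002,0.0001,-0.0026],[-0.22,-1.23,0],-1],[[-0.0002,0,-0.0026],[-0.22,-1.23,0],-1],[[-0.0002,0,-0.0026],[-0.22,-1.23,0],-1],[[0,0,0],[0,0,0],-1],[[0,0,0],[0,0,0],-1]]'; python3 -m crank '[[[-0.0002,0,-0.0026],[-0.22,-1.23,0],-1],[[0,0,0],[0,0,0],-1],[[0,0,0],[0,0,0],-1]]'
```

```text
clock: 13.5
tool_pos: [0.5505, 0.2137, 0.0863]
orientation: [-179.9, -8.6, -10.2]
force: [-10.2, 2.8, 1.9]
opening: 0.0101
gripper_force: 30.0
clock: 13.8
tool_pos: [0.5505, 0.2137, 0.0837]
orientation: [-179.9, -9.9, -10.2]
force: [-11.3, 3.1, 2.3]
opening: 0.0097
gripper_force: 30.0
```

```bash
python3 -m crank '[[[0,0,-0.0008],[0,0,0],-1],[[0,0,0],[0,0,0],-1],[[0,0,0],[0,0,0],-1]]'; python3 -m crank '[[[-0.0015,0.0003,0],[0,0,0],-1],[[-0.0015,0.0003,0],[0,0,0],-1],[[0,0,0],[0,0,0],-1],[[0,0,0],[0,0,0],-1]]'
```

```text
clock: 14.1
tool_pos: [0.5508, 0.2138, 0.0835]
orientation: [-179.9, -9.9, -10.2]
force: [-13.0, 3.5, 5.0]
opening: 0.0098
gripper_force: 30.0
clock: 14.5
tool_pos: [0.548, 0.2143, 0.0835]
orientation: [-179.9, -9.9, -10.2]
force: [-10.3, 1.6, 5.3]
opening: 0.0095
gripper_force: 30.0
```

```bash
python3 - <<'E'
from h import *
m=imaging.camera_model("side");p,d=imaging.snapshot("side")
a=cv2.resize(p[130:240,225:345],(720,660),interpolation=cv2.INTER_CUBIC)[:600];cv2.imwrite("pics/s2.png",a)
E
python3 look.py w8;python3 - <<'E'
from h import *
z=np.load("pics/w8.npz");m={k:z[k] for k in("mtx","D","R","t")};W=cloud(m,z["d"])
print([(v,W[v,200].round(3).tolist()) for v in range(50,220,20)],[(v,W[v,360].round(3).tolist()) for v in range(50,220,40)])
E
```

```text
[0.548  0.2143 0.0835] [-179.87   -9.95  -10.2 ]
[(50, [0.67, 0.238, 0.075]), (70, [0.659, 0.24, 0.075]), (90, [0.647, 0.242, 0.076]), (110, [0.636, 0.244, 0.075]), (130, [0.624, 0.246, 0.074]), (150, [0.613, 0.248, 0.074]), (170, [0.601, 0.251, 0.074]), (190, [0.59, 0.253, 0.076]), (210, [0.578, 0.256, 0.073])] [(50, [0.654, 0.145, 0.074]), (90, [0.631, 0.149, 0.074]), (130, [0.608, 0.153, 0.075]), (170, [0.584, 0.157, 0.075]), (210, [0.561, 0.161, 0.074])]
```

View pics/s2.png

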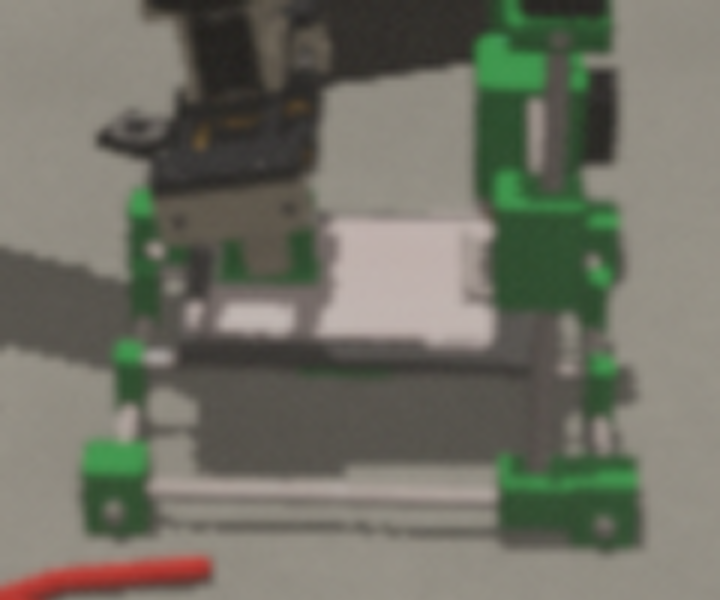

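The side crop shows the plate flat on the bed, its front edge at about (205,315) just behind the visible lug at (193,315). I'll ease it forward to the lugs and release.

```bash
python3 -m crank '[[[-0.0015,0.0003,0],[0,0,0],-1],[[0,0,0.0004],[0,0,0],-1],[[0,0,0],[0,0,0],-1],[[0,0,0],[0,0,0],-1]]'; python3 -m crank '[[[0,0,0],[0,0,0],0],[[0,0,0],[0,0,0],0],[[0,0,0],[0,0,0],0],[[0,0,0],[0,0,0],0],[[0,0,0],[0,0,0],0],[[0,0,0],[0,0,0],0],[[0,0,0],[0,0,0],0]]'
```

```text
clock: 15.0
tool_pos: [0.5466, 0.2146, 0.0836]
orientation: [-179.9, -9.9, -10.2]
force: [-8.2, 1.3, 1.4]
opening: 0.0095
gripper_force: 30.0
clock: 15.7
tool_pos: [0.5471, 0.2146, 0.0836]
orientation: [-179.9, -10.0, -10.2]
force: [0.4, 0.0, 0.6]
opening: 0.0438
gripper_force: 0.0
```

```bash
python3 -m crank '[[[-0.003,0.0005,0.017],[0,0,0],0],[[-0.005,0.001,0.03],[0,0,0],0],[[-0.008,0.001,0.045],[0,0,0],0],[[-0.008,0.001,0.045],[0,0,0],0],[[-0.02,0.001,0.045],[0,0,0],0],[[-0.02,0,0.03],[0,0,0],0],[[0,0,0],[0,0,0],0],[[0,0,0],[0,0,0],0],[[0,0,0],[0,0,0],0]]'
python3 look.py w9
python3 - <<'E'
from h import *
z=np.load("pics/w9.npz");m={k:z[k] for k in("mtx","D","R","t")};p,d=z["p"],z["d"];W=cloud(m,d);Z=W[...,2]
q=np.radians(-10.1);ex=np.array([np.cos(q),np.sin(q)]);ey=np.array([-ex[1],ex[0]]);seat=np.array([.5657,.2109])
S=(W[...,:2]-seat)@ex;Y=(W[...,:2]-seat)@ey
k=(np.abs(S)<.09)&(np.abs(Y)<.055)&(np.abs(Z-.075)<.005)&(p.min(2)>80)
A=np.c_[S[k],Y[k],np.ones(k.sum())];c=np.linalg.lstsq(A,Z[k],rcond=None)[0];print("tilt",np.degrees(np.arctan(c[:2])).round(2),"z0",c[2].round(4))
f=(Z>.118)&(Z<.135)&(np.abs(Y)<.03)&(S<.03)&(S>-.08);r=cv2.minAreaRect(np.c_[S[f],Y[f]].astype(np.float32));print("fin top",r,np.median(Z[f]))
E
```

```text
clock: 16.6
tool_pos: [0.4828, 0.2188, 0.2946]
orientation: [-179.9, -9.9, -10.2]
force: [0.5, 0.1, -1.2]
opening: 0.0442
gripper_force: 0.0
[0.4828 0.2188 0.2946] [-179.91   -9.9   -10.23]
tilt [-0.07  0.03] z0 0.0748
fin top ((-0.0219118632376194, 0.0006916215643286705), (0.009146167896687984, 0.04992742836475372), 89.86184692382812) 0.1244643416882589
```

View pics/w9.png

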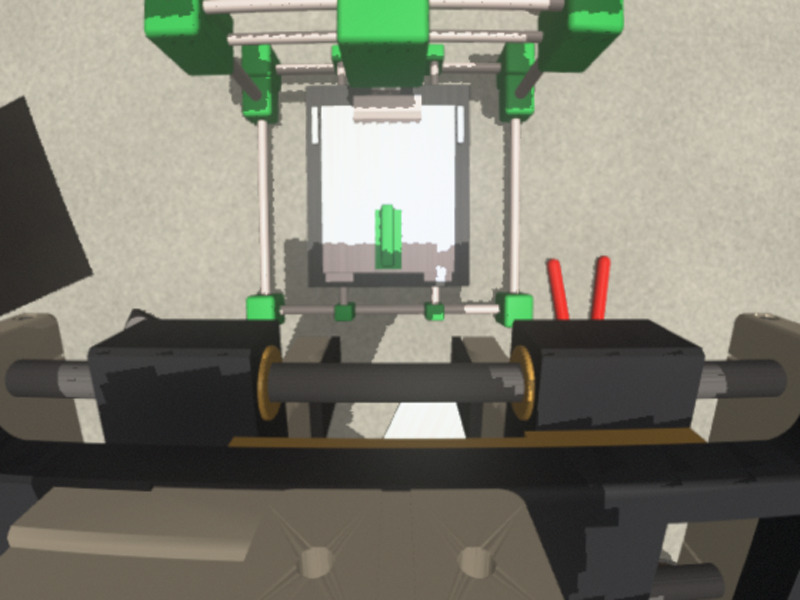

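The view shows the plate flat, with its front edge (row 273) against the lugs at (340,276) and (437,276). The rear edge is under the clip (387,113), and the fin is at the front and centred to within 1 mm. The robot is clear, so I'm handing in.

```bash
python3 -c "
from plant import close_job
print(close_job())"
```

```text
the job is handed in; nothing more can be done
None
```

I loaded the plate and handed the job in at about 17 s on the robot's clock: it lies flat, fin to the front, centred within about 1 mm, against the lugs and under the clip; the hand-in returned no verdict.

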